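Clamp the test sieve on its cleaning board

ROBOT

A 7-joint arm with a two-finger parallel gripper is mounted at the origin on the work surface; the furniture and walls round the work are solid. World frame = base frame: x ahead of the robot, y to its left, z up, the work surface at z = 0. Lengths are in mm, angles in degrees, forces in N, time in s.
With the tool pointing down it reaches from about 400 to 900 mm from the base axis. Payload 5.6 kg.
Tool frame: the origin (TCP) lies midway between the tips of the shut fingers; the grasp point (between the pads) lies 19 mm behind it; z points along the fingers, y is the line along which they close (so a half turn about z gives the same grasp; the last joint's range is limited). The gripper opens to 92 mm and grips with 3 to 60 N. Pads are 20 mm wide; open, the fingers measure 128 mm over their backs; the gripper's body (75 mm by 189 mm) begins 69 mm behind the grasp point.
Start: joints at [69.328, 26.786, -0.665, 91.828, 0.344, 61.387, -3.226], TCP at [203.068, -617.474, 178.892] pointing down, gripper open.
Joint ranges: [-144.91, 144.91], [-17.63, 115.5], [-89.93, 88.59], [15.96, 139.68], [-74.01, 254.01], [8.47, 105.57], [-167.45, 167.45]. Speed limits (degrees/s): [147.25, 147.25, 180, 180, 180, 180, 180].

INTERFACE

Orientations are given as a 3x3 rotation matrix whose columns are the frame's x, y, z axes.
In Python, from bench import bot gives the robot as it stands. Calls block until the motion is done:
- bot.move_pose(position, orientation): joint-space move of the TCP to a pose.
- bot.line_to(position, velocity=150, rotation=None): straight line of the TCP; rotation=None keeps the orientation; velocity is the mean speed in mm/s.
- bot.movej(angles): joint-space move.
- bot.gripper_to(opening, grasp_force=None): finger opening in mm; grasp_force is the grip in N (None keeps the last); returns when the fingers have stopped.
- bot.wait(seconds).
- bot.solve_ik(position, orientation): joint angles nearest the present ones, or None.
- bot.get_image(name): name is "scene" or "top"; returns the picture (400x640x3 uint8, red, green, blue); there is no depth.
- bot.camera_params(name): a dict with "fov_y" (degrees; the focal length in pixels is half the picture's height over the tangent of half this angle, whatever the lens; pixels are square), "cx", "cy" (the principal point, pixels), "position" and "orientation" of the camera in the world. Camera axes: x right, y up, looking along -z (the intrinsics and any distortion apply to the point x, -y, -z); pixel columns grow to the right and rows downward; lengths in mm; the calibration is good to about 2 mm. A picture is of the moment at which its call begins. camera_params takes no time and is no camera call.
A pose or a line that the arm cannot do raises bot.Unreachable and nothing moves.
- bot.close_job(): hands the job in; it is judged then, once.
Readings, each from a call of its own:
- bot.read_t(): time.
- bot.read_qpos(): joint angles.
- bot.read_joint_velocities(): joint speeds.
- bot.read_joint_torque(): joint torques, N m.
- bot.read_tcp_pos(): TCP position.
- bot.read_tcp_rot(): TCP orientation.
- bot.read_force(): force on the tool from outside, world axes, zero at the start.
- bot.read_ft_torque(): the same for the moment, N m.
- bot.read_grip_width(): finger opening in mm.
- bot.read_grasp_force(): force on a finger pad.
Only numpy, scipy, OpenCV 4.12 (cv2) and the standard library are available. Lean on these libraries where they do the work, as an engineer would, in place of code of your own. Each camera call takes 0.05 s, during which the arm holds its last target. There are 200 camera calls.

TASK

Get the test sieve, which lies bottom up, ready for brushing out: slide it across the grey metal board, without lifting it, until it rests against both rubber stop posts, while the toggle clamp is still open. Then push the clamp's handle over and down, past its over-centre point to its end stop, so that the clamp locks and its rubber-tipped spindle holds the sieve's edge down. Leave the tin on the board and the tumbler beside it where they are.

Things in the scene. Friction and masses are not known exactly. Their poses are not given: they have to be found in the camera images.
- board: Fixed grey-painted metal board, 260 (x) x 320 (y) x 14 mm; origin at the centre of its underside. In its frame (mm): two rubber-sleeved stop posts, 18 thick, 50 high, at x 97, y 14 and 126; a steel toggle clamp at x 30, y -138 to -54, its arm and handle swinging in the y-z plane, the 75 mm arm towards +y. Clamp open, the raised arm and spindle fill y -85 to -10, up to z 175.
- seat (a point): Point on the board's top face (14 mm above the worktop; board frame x +30, y +70 mm) where the centre of the sieve lies when the sieve touches both posts. Axes as the board's: its +x is the way the sieve must slide, and the posts stand beyond it.
- sieve_center (a point): Centre of the loose round test sieve that lies bottom up on the board: a metal ring with mesh, 45 mm high, 154 mm outer diameter where it meets the board, 147 mm at its upper edge, wall about 4 mm, about 0.25 kg; the point lies on its axis half-way up (its z axis points down). It starts 40 to 75 mm short of the seat, towards the board's -x, and up to 15 mm to either side.
- spindle: Rubber-tipped spindle at the end of the clamp's arm. It is sprung and gives up to 9 mm along its length. Origin on the arm's pivot (board frame x +30, y -75, z +82 mm).
- pad (a point): Middle of the lower face of the spindle's rubber tip (24 mm across). With the clamp locked it lies over board x +30, y 0 mm, on the upper edge of the seated sieve.
- clamp_handle (a joint): Clamp handle angle, rad. 0: open, handle upright, leaning 9 deg to board +y. Grows as its top is pushed to board -y and down; 1.38: on centre; 1.55: end stop, locked, pointing to -y and 10 deg up. Light friction holds it; from about 1.05 to 1.35 the spindle's spring on the sieve pushes it back, past 1.38 it holds it shut. Pushing at handle_grip takes up to about 5 N. Starts at 0 to 0.25.
- handle_pivot (a point): Axis of the handle's hinge, 96 mm above the worktop; the hinge axis is the board's x.
- handle_grip (a point): Point on the middle line of the handle's round black grip, 105 mm from handle_pivot. The grip is 20 mm thick and runs from 50 to 132 mm from the pivot. The point's z axis points outward along the handle.
- tin: Open aluminium sample tin with grain fixed in it, 56 mm across, 27 mm high, standing loose on the board near its front right corner (bystander); origin at the centre of its underside.
- tumbler: Green tumbler, 80 mm across, 112 mm high, standing loose on the worktop to the left (bystander); origin at the centre of its underside.

How it is judged:
By the outcome, as a careful person would: the job done as asked, in the order asked, and still so for the second after the job is handed in, with the robot touching nothing.
It also fails if it takes over 51 s, if anything falls off the work surface, if the arm or the gripper's body presses on something with over 40 N, if the wrist force passes 120 N, or if a joint passes its speed limit or range.

## Working session

There is one attempt and no reset: what is moved stays moved. The work goes in short steps, each a Python script; the robot and the scene stay as the last script left them, time stands still between calls to the robot, and variables do not carry over. Pictures are saved under pics/ and viewed, at most 10 in all, crops included, and the job is handed in when it is done.

```bash
ls; mkdir -p pics
python3 - <<'E'
from bench import bot
import cv2
for n in("scene","top"):
    p=bot.camera_params(n);print(n,p)
    cv2.imwrite(f"pics/{n}0.png",bot.get_image(n)[:,:,::-1])
print(bot.read_t(),bot.read_tcp_rot())
E
```

```text
pics
scene {'fov_y': 54.420029633290085, 'cx': 317.28441428171743, 'cy': 202.10429917075183, 'position': array([193.75492678, 364.86377844, 868.12400019]), 'orientation': array([[-0.57699748,  0.69595951, -0.4274509 ],
       [-0.81667095, -0.49871307,  0.29040287],
       [-0.01106671,  0.51664846,  0.8561261 ]])}
top {'fov_y': 42.28758662174366, 'cx': 316.56413447804647, 'cy': 205.35916177543822, 'position': array([ 432.28843186,  100.2016689 , 1256.82400432]), 'orientation': array([[-0.00470351,  0.99358111, -0.11302416],
       [-0.99993527, -0.00584414, -0.00976271],
       [-0.01036057,  0.11297093,  0.99354428]])}
0.1 [[ 9.49961986e-01  3.12364983e-01 -5.85661004e-04]
 [ 3.12365507e-01 -9.49960994e-01  1.37864648e-03]
 [-1.25714225e-04 -1.49260204e-03 -9.99998878e-01]]
```

View pics/scene0.png

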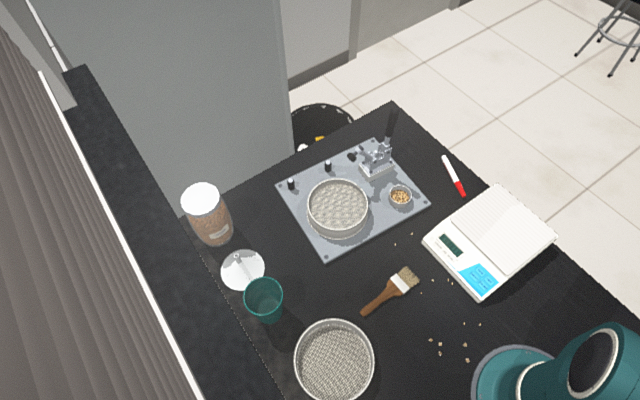

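View pics/top0.png

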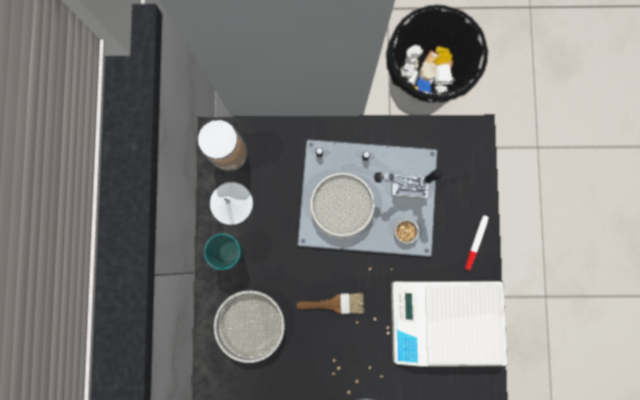

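The scene view shows the sieve at about (338,207) and the clamp with its handle up at about (390,125). In the top view the sieve is at (343,205), the posts at (320,152) and (366,156), and the tin at (405,231). Next I'll enlarge both.

Run:
```python
import cv2
a=cv2.imread("pics/top0.png")[130:265,285:455];cv2.imwrite("pics/topc.png",cv2.resize(a,None,fx=4.4,fy=4.4,interpolation=cv2.INTER_CUBIC))
a=cv2.imread("pics/scene0.png")[95:270,265:440];cv2.imwrite("pics/scenec.png",cv2.resize(a,None,fx=3.4,fy=3.4,interpolation=cv2.INTER_CUBIC))
```

```text
(no output)
```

View pics/topc.png

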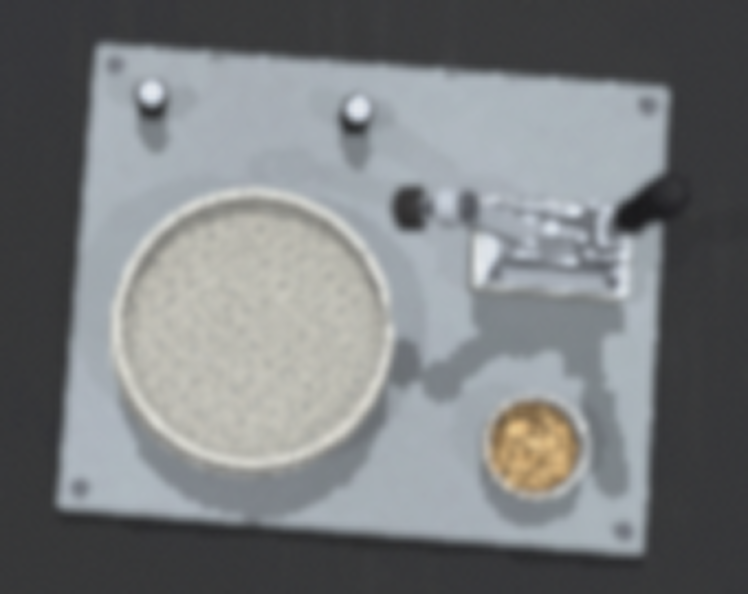

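View pics/scenec.png

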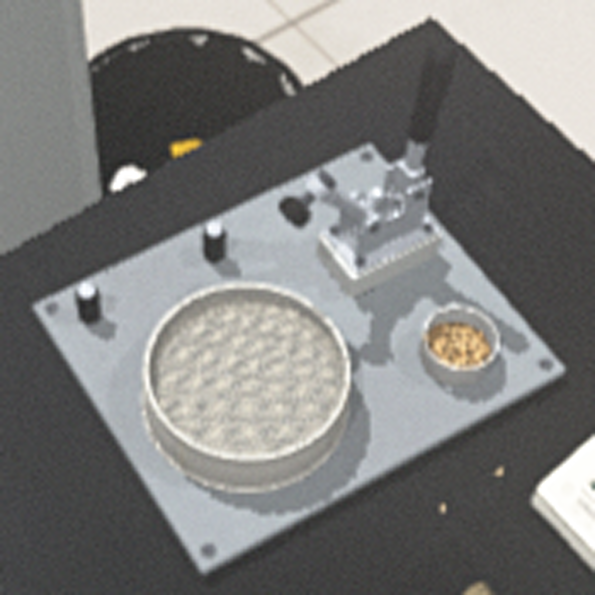

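Top crop: board corners at (97,43), (670,88), (644,554) and (57,510), with the sieve's rim centred at about (253,328). Scene crop: corners at (33,303), (370,143), (565,370) and (205,574), with the rim centred at about (248,373). The handle stands up and leans outward in both.

```bash
cat > h.py <<'E'
import numpy as np
from bench import bot
from scipy.optimize import least_squares
def proj(n,P):
    p=bot.camera_params(n);f=200/np.tan(np.radians(p["fov_y"]/2))
    q=(np.atleast_2d(P)-p["position"])@p["orientation"]
    return np.c_[p["cx"]-f*q[:,0]/q[:,2],p["cy"]+f*q[:,1]/q[:,2]]
def top(u,v): return np.array([(u+.5)/4.4-.5+285,(v+.5)/4.4-.5+130])
def sc(u,v): return np.array([(u+.5)/3.4-.5+265,(v+.5)/3.4-.5+95])
def tri(a,b):
    r=least_squares(lambda P:np.r_[proj("top",P)[0]-a,proj("scene",P)[0]-b],[600,0,50]);return r.x,np.abs(r.fun).max()
E
python3 - <<'E'
from h import *
C=np.array([[130,160,14],[130,-160,14],[-130,-160,14],[-130,160,14.]])
T=np.array([top(*p) for p in[(97,43),(670,88),(644,554),(57,510)]])
S=np.array([sc(*p) for p in[(33,303),(370,143),(565,370),(205,574)]])
def W(x,P):
    c,s=np.cos(x[2]),np.sin(x[2]);return P@np.array([[c,-s,0],[s,c,0],[0,0,1]]).T+[x[0],x[1],x[3]]
r=least_squares(lambda x:np.r_[proj("top",W(x,C))-T,proj("scene",W(x,C))-S].ravel(),[600,0,0,0])
print("board",r.x,np.degrees(r.x[2]));print(r.fun.reshape(-1,2).round(1))
for x in (T,S):pass
for i in range(4):print(tri(T[i],S[i]))
B=r.x
def inv(P):
    c,s=np.cos(B[2]),np.sin(B[2]);return (P-[B[0],B[1],B[3]])@np.array([[c,-s,0],[s,c,0],[0,0,1]])
for n,a,b in[("sieve",(253.5,328),(248,373)),("postL",(152,92),(88,289)),("postR",(357,107),(214,229)),
  ("griptop",(677,188),(441,52)),("gripbase",(622,226),(423,138)),("pad",(405,208),(293,211)),("tin",(536,448),(462,337))]:
    P,e=tri(top(*a),sc(*b));print(n,P.round(1),inv(P).round(1),e.round(2))
# rim fit: sieve top rim in top view
a=np.linspace(0,2*np.pi,361)
def rim(x,n):return proj(n,np.c_[x[0]+73.5*np.cos(a),x[1]+73.5*np.sin(a),0*a+x[2]])
def res(x):
    t=rim(x,"top");s=rim(x,"scene")
    f=lambda q:np.r_[q.min(0),q.max(0)]
    return np.r_[f(t)-np.r_[top(113,187),top(394,469)],f(s)-np.r_[sc(143,284),sc(352,462)]]
r=least_squares(res,[600,0,59]);print("rim",r.x,inv(r.x),r.fun.round(2))
print(np.c_[bot.read_qpos()].T)
E
```

```text
board [ 5.93342448e+02 -1.33079246e+01 -8.38175297e-02 -5.89403580e+00] -4.8023906985301545
[[ 0.4  0.8]
 [ 0.1  0.3]
 [ 0.2  0.5]
 [ 0.7 -0. ]
 [-0.7  0.4]
 [-0.5 -0.2]
 [ 0.  -0.2]
 [-1.  -0.6]]
(array([736.99007933, 134.80998348,   9.09355176]), np.float64(0.7113179241874263))
(array([ 709.97797352, -184.42772389,    6.64803677]), np.float64(0.40999017209861677))
(array([ 451.1310887 , -162.14176869,    6.24438024]), np.float64(0.28447646837048524))
(array([475.84488351, 157.32548143,   8.39414925]), np.float64(0.7670462797048572))
sieve [571.3  50.4  45.9] [-27.3  61.6  51.8] 0.76
postL [700.7 104.   45.3] [ 97.2 125.9  51.1] 0.72
postR [692.   -7.   43.5] [97.8 14.6 49.4] 0.72
griptop [ 615.9 -137.7  219.1] [  32.9 -122.1  225. ] 0.31
gripbase [ 608.8 -127.6  146.7] [  25.  -112.6  152.6] 1.01
pad [621.9 -23.1 127.6] [ 29.3  -7.3 133.5] 0.91
tin [506.8 -99.7  39.1] [-79.  -93.4  45. ] 0.57
rim [570.43931328  51.48514911  54.50827201] [-28.2471688   62.6481718   60.40230781] [ 0.73  1.51 -0.27 -0.15 -0.04 -0.13 -1.14 -0.73]
[[69.32939048 26.82992818 -0.66421582 91.87263494  0.34448523 61.38520657
  -3.22692106]]
```

```bash
cat >> h.py <<'E'
C=np.array([[130,160,14],[130,-160,14],[-130,-160,14],[-130,160,14.]])
T=np.array([top(*p) for p in[(97,43),(670,88),(644,554),(57,510)]])
S=np.array([sc(*p) for p in[(33,303),(370,143),(565,370),(205,574)]])
def W(x,P):
    c,s=np.cos(x[2]),np.sin(x[2]);return np.asarray(P)@np.array([[c,-s,0],[s,c,0],[0,0,1]]).T+[x[0],x[1],0]
def fit(a,b):return least_squares(lambda x:np.r_[a*(proj("top",W(x,C))-T),b*(proj("scene",W(x,C))-S)].ravel(),[600,0,0]).x
B=fit(1,1)
c,s=np.cos(B[2]),np.sin(B[2]);ex=np.array([c,s,0]);ey=np.array([-s,c,0]);ez=np.array([0,0,1.])
w=lambda x,y,z:W(B,[x,y,z])
inv=lambda P:((np.asarray(P)-[B[0],B[1],0])@np.c_[ex,ey,ez])
RS=np.c_[ex,-ey,-ez]      # fingers spread along board y
RH=np.c_[ey,ex,-ez]       # fingers spread along board x
def onplane(n,px,z):
    return inv(least_squares(lambda q:proj(n,[q[0],q[1],z])[0]-px,[600,0]).x.tolist()+[z])
E
python3 - <<'E'
from h import *
print(B,fit(1,0),fit(0,1))
print("sieve",onplane("top",top(253.5,328),59),onplane("scene",sc(248,372),59))
print("posts",onplane("top",top(152,92),64),onplane("scene",sc(88,289),64),onplane("top",top(357,107),64),onplane("scene",sc(214,229),64))
q0=bot.read_qpos()
for P,R in[(w(-128,62,250),RS),(w(-128,62,22),RS),(w(-42,70,22),RS),(w(30,-86,260),RH),(w(30,-86,196),RH),(w(30,-200,125),RH)]:
    q=bot.solve_ik(P,R);print(P.round(),None if q is None else np.round(q))
E
```

```text
[ 5.91931823e+02 -1.20457114e+01 -8.36432482e-02] [ 5.93602257e+02 -1.19713542e+01 -8.43190814e-02] [ 5.89747390e+02 -1.18317642e+01 -8.32109866e-02]
sieve [-26.20697519  62.21611634  59.        ] [-32.72879454  63.17162083  59.        ]
posts [ 95.53193304 125.68105904  64.        ] [ 85.55983251 128.30530038  64.        ] [95.77764437 16.07127272 64.        ] [84.93765567 20.18526803 64.        ]
[470.  60. 250.] [  28.   10.  -43.  109.    7.   65. -113.]
[470.  60.  22.] [  11.   27.  -27.  121.   21.   36. -125.]
[556.  61.  22.] [   9.   33.  -24.  110.   19.   41. -121.]
[ 615. -100.  260.] [ 31.  25. -34.  89.  14.  71. -10.]
[ 615. -100.  196.] [ 31.  28. -34.  93.  17.  64. -12.]
[ 605. -214.  125.] [ 35.  32. -26.  94.  16.  57.  -1.]
```

```bash
sed -i 's/^B=fit(1,1)/B=fit(1,0)/; s/^RS=.*/RS=np.c_[-ex,ey,-ez]/' h.py
python3 - <<'E'
from h import *
import cv2
p=bot.read_tcp_pos();t0=bot.read_t()
bot.line_to([p[0],p[1],270],200)
bot.move_pose(w(-132,62,255),RS);print(bot.read_t(),bot.read_tcp_pos(),bot.read_qpos())
bot.line_to(w(-132,62,23),200)
f0=bot.read_force();print(f0,bot.read_grip_width(),bot.read_t())
bot.line_to(w(-104,62,23),100)
for i in range(1,8):
    a=i/7; bot.line_to(w(-104+58*a,62+8*a,23),80)
    f=bot.read_force()-f0;print(inv(bot.read_tcp_pos()).round(1),f.round(1))
    if np.linalg.norm(f[:2])>12:break
print(bot.read_t())
a=bot.get_image("top")[130:265,285:455,::-1];cv2.imwrite("pics/t1.png",cv2.resize(a,None,fx=4.4,fy=4.4,interpolation=cv2.INTER_CUBIC))
E
```

```text
3.2833 [467.59790168  60.0264437  254.92815048] [ 40.59613676  12.29898496 -58.02903752 108.00845537  11.4203634
  65.84213403  63.49692695]
[0.64829197 0.8591277  0.86720937] 91.89166312695885 4.5917
[-95.8  63.2  23.1] [-0.5 -1.7 -0.3]
[-87.5  64.3  23.2] [-2.3 -0.9  3.4]
[-79.2  65.4  23.3] [-3.3 -1.6  5.2]
[-70.9  66.6  23.3] [-3.1 -2.   6.1]
[-62.5  67.8  23.4] [-2.3 -0.9  5.8]
[-54.3  69.   23.4] [-2.6 -2.3  4.5]
[-45.9  70.2  23.5] [-3.9 -0.8  5. ]
6.8333
```

View pics/t1.png

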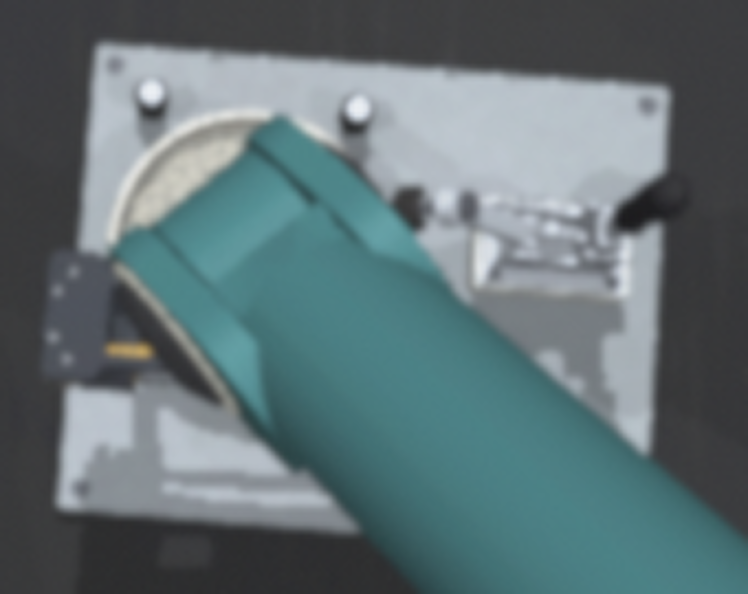

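The sieve is in the cradle and close to both posts; the arm hides the rest. I'll continue in small steps until force builds, then make a single centred push with the fingers shut.

```bash
cat > s.py <<'E'
from h import *
import cv2
f0=np.array([.65,.86,.87])
def push(x,y,x1,lim,st=1.5):
    while x<x1:
        x+=st;bot.line_to(w(x,y,23),40);f=bot.read_force()-f0
        print(inv(bot.read_tcp_pos()).round(1),f.round(1))
        if -f@ex>lim:break
def snap(n):
    a=bot.get_image("top")[130:265,285:455,::-1];cv2.imwrite(n,cv2.resize(a,None,fx=4.4,fy=4.4,interpolation=cv2.INTER_CUBIC))
E
python3 - <<'E'
from s import *
push(-46,70,-36,9)
x=inv(bot.read_tcp_pos())[0]
bot.line_to(w(x-35,70,23),120);bot.gripper_to(0);bot.line_to(w(-70,70,23),120)
push(-70,70,-48,12,2)
print(bot.read_t())
E
```

```text
[-45.4  70.2  23.4] [-5.  -1.1  6.3]
[-44.3  70.2  23.4] [-6.4 -1.   7.8]
[-42.9  70.3  23.4] [-5.7 -0.8  6.8]
[-41.4  70.3  23.4] [-6.1 -0.7  7.4]
[-39.9  70.4  23.4] [-5.9 -0.9  8. ]
[-38.4  70.4  23.4] [-6.8 -0.8  7.5]
[-36.9  70.4  23.4] [-6.3 -0.8  8. ]
[-67.9  70.   23. ] [-0.8 -1.  -1.3]
[-65.9  70.   23. ] [-1.3 -1.3 -1.4]
[-63.9  70.   23. ] [-0.7 -1.1 -1. ]
[-61.9  70.   23. ] [-0.5 -0.5 -0. ]
[-60.   70.   22.9] [-1.1 -0.9 -1.4]
[-58.2  70.   22.9] [-1.7 -0.9 -0.4]
[-55.9  70.   23. ] [-1.8 -1.3 -0.9]
[-53.8  70.   23. ] [-1.1 -0.4 -1.4]
[-52.5  70.2  22.9] [-3.3  0.8  0.3]
[-50.   70.2  23.5] [-4.6 -0.1  3.9]
[-47.4  70.2  23.5] [-3.8 -0.9  4.1]
13.4333
```

Run:
```python
from s import *
bot.line_to(w(-75,70,23),120)
bot.line_to(w(-110,70,255),250)
bot.move_pose(w(0,-60,290),RH)
a=bot.get_image("scene")[95:270,265:440,::-1]
b=bot.get_image("top")[130:265,285:455,::-1]
k=lambda i,f:cv2.resize(i,None,fx=f,fy=f,interpolation=cv2.INTER_CUBIC)
A=k(a,2.28);Bm=k(b,2.28);h=max(A.shape[0],Bm.shape[0])
pad=lambda i:cv2.copyMakeBorder(i,0,h-i.shape[0],0,0,cv2.BORDER_CONSTANT)
cv2.imwrite("pics/t2.png",np.hstack([pad(A),pad(Bm)]));print(bot.read_t())
```

```text
16.15
```

View pics/t2.png

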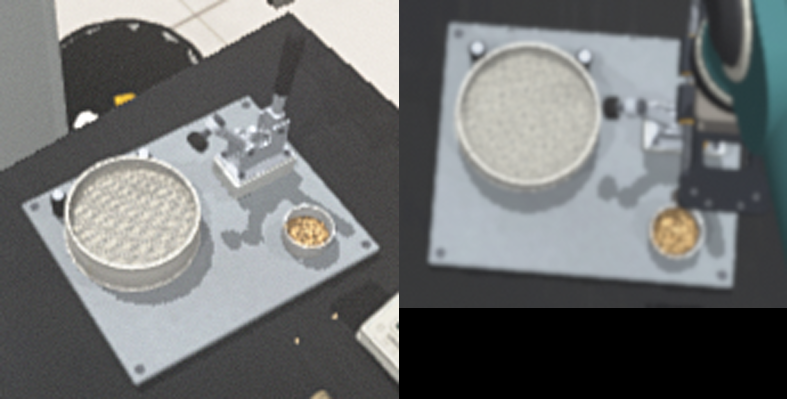

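The sieve rim is centred at about (130,115) in the right panel and appears to touch both posts, at (79,48) and (186,57). I'll check that numerically on an enlargement.

Run:
```python
from s import *
f=lambda u,v:np.array([(u+.5)/2.28-.5+285,(v+.5)/2.28-.5+130])
print(onplane("top",f(130,115.5),59),onplane("top",f(79,48),64),onplane("top",f(186,57),64))
# predicted seat-rim extents vs. image
a=np.linspace(0,6.283,200)
r=proj("top",np.array([w(30+73.5*np.cos(t),70+73.5*np.sin(t),59) for t in a]));r0=r
im=bot.get_image("top")[:,:,::-1].copy()
c=cv2.resize(im[140:225,300:390],None,fx=6.5,fy=6.5,interpolation=cv2.INTER_CUBIC)
for p in ((r-[300,140]+.5)*6.5): cv2.circle(c,tuple(int(v) for v in p),1,(0,0,255),-1)
cv2.imwrite("pics/t3.png",c)
```

```text
[27.94456902 67.27653801 59.        ] [ 93.23207943 124.99332801  64.        ] [92.33214743 14.51105338 64.        ]
```

View pics/t3.png

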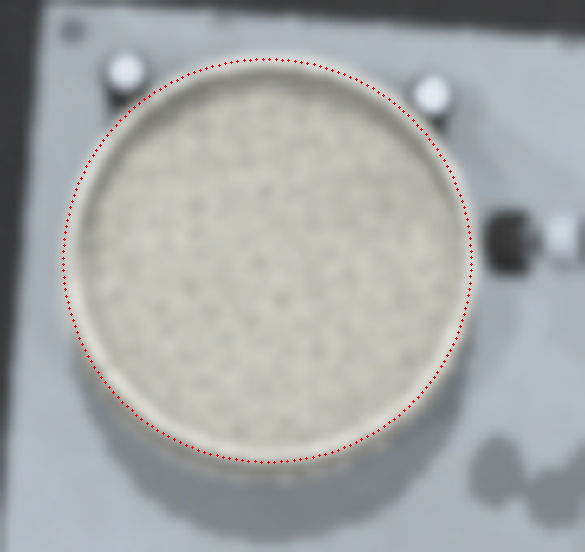

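The sieve is near the seat, but about 1–2 mm towards -y, and the force never rose to show hard contact. I'll push again, straight and then angled towards the left post, until the force builds.

```bash
cat >> s.py <<'E'
from scipy.spatial.transform import Rotation as Ro
def apush(deg,d0,d1,lim,st=1.5,z=21):
    u=np.array([np.cos(np.radians(deg)),np.sin(np.radians(deg))]);uw=u[0]*ex+u[1]*ey
    R=Ro.from_euler("z",deg,degrees=True).as_matrix()@RS
    g=lambda d:w(30-u[0]*d,70-u[1]*d,z)
    if bot.read_tcp_pos()[2]>100:
        bot.move_pose(g(130)+[0,0,235],R);bot.line_to(g(115)+[0,0,20],250)
    bot.line_to(g(100),120,R);bot.line_to(g(d0),120)
    f0=bot.read_force();d=d0
    while d>d1:
        d-=st;bot.line_to(g(d),40);f=bot.read_force()-f0
        print(round(d,1),inv(bot.read_tcp_pos()).round(1),"push",(-f@uw).round(1),f.round(1))
        if -f@uw>lim:break
    bot.line_to(g(100),150);print(bot.read_t())
E
python3 - <<'E'
from s import *
apush(0,83,68,12)
apush(20,84,68,12)
E
```

```text
81.5 [-52.5  70.2  21.2] push 5.2 [-5.   2.1  4.4]
80.0 [-52.3  70.2  21. ] push 9.9 [-9.8  2.2  8.2]
78.5 [-52.2  70.2  20.9] push 12.3 [-12.2   2.1  11.3]
20.05
82.5 [-47.6  41.8  21.1] push 0.3 [-0.1 -0.6 -0.1]
81.0 [-46.9  42.   20.8] push 3.6 [-3.6 -0.5  0.5]
79.5 [-46.6  42.3  20.7] push 5.3 [-5.3 -0.6  4.1]
78.0 [-46.4  42.4  20.6] push 8.8 [-8.6 -2.   6.3]
76.5 [-46.4  42.4  20.4] push 13.1 [-12.8  -2.8   9.3]
22.3917
```

Both pushes now stop hard at about 12 N, with contact distances matching to about 1 mm, so the sieve is seated. Next, the handle.

```bash
cat >> s.py <<'E'
def hp(phi,s=102,t=7,py=-105):
    a=np.radians(phi);return w(30,py-s*np.sin(a)+10*np.cos(a)+t,96+s*np.cos(a)+10*np.sin(a))
E
python3 - <<'E'
from s import *
bot.line_to(w(-110,45,255),250)
bot.move_pose(w(30,-76,265),RH)
bot.line_to(w(30,-78,198),150)
f0=bot.read_force();print(f0.round(1),bot.read_t())
for phi in list(range(0,64,8))+[68,72,76,79]:
    bot.line_to(hp(phi),80);f=bot.read_force()-f0
    print(phi,inv(bot.read_tcp_pos()).round(1),(f@np.c_[ex,ey,ez]).round(1))
    if np.linalg.norm(f)>35:break
print(bot.read_t())
a=bot.get_image("scene")[60:300,220:540,::-1];cv2.imwrite("pics/t4.png",cv2.resize(a,None,fx=2.4,fy=2.4,interpolation=cv2.INTER_CUBIC))
E
```

```text
[-0.2 -0.8  1.2] 25.525
0 [ 30.5 -89.2 198.9] [ 0.1 -0.2 -1.5]
8 [  30.  -103.4  198.4] [-0.1  0.5 -1.9]
16 [  29.8 -117.5  196.6] [-0.5  0.7 -0.8]
24 [  29.8 -131.3  192.9] [ 0.4  1.3 -0.9]
32 [  30.5 -146.2  190.1] [-2.9 -2.2 10. ]
40 [  30.8 -162.6  185.5] [-8.7 -7.5 23.2]
48 [  30.9 -179.3  178.5] [-11.1 -16.4  30.3]
27.75
```

View pics/t4.png

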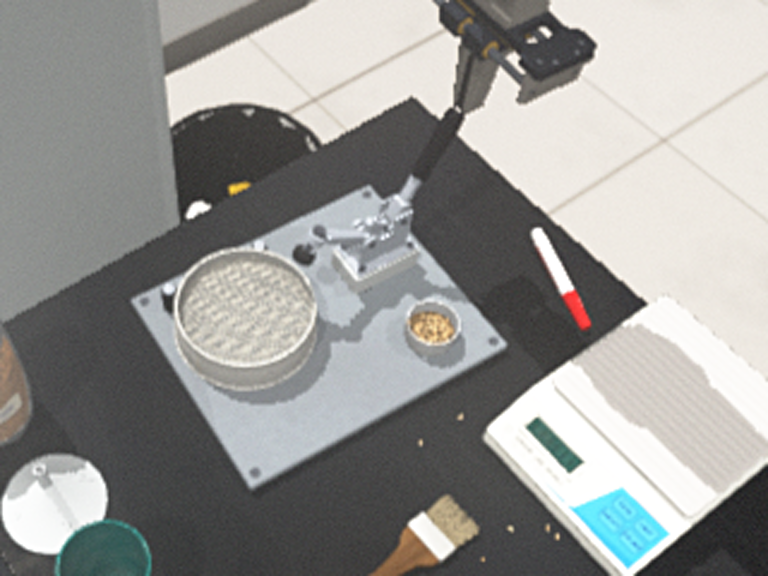

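The fingertip sits at the end of the grip, at about (460,110), instead of on its side. I'll locate the handle in the plane board x=30.

Run:
```python
from s import *
def yz(n,px):
    r=least_squares(lambda q:proj(n,w(30,q[0],q[1]))[0]-px,[-120,150]);return r.x.round(1),np.abs(r.fun).max().round(1)
f=lambda u,v:np.array([(u+.5)/2.4-.5+220,(v+.5)/2.4-.5+60])
for n,p in[("gtop",(456,113)),("gbase",(418,178)),("leverbase",(405,200)),("pad",(305,254)),("fingertip",(465,108))]:print(n,yz("scene",f(*p)))
print("orig",yz("scene",sc(441,52)),yz("scene",sc(423,138)),yz("top",top(677,188)),yz("top",top(622,226)))
print("tcp px",proj("scene",bot.read_tcp_pos()),f(465,108),(bot.read_force()).round(1))
```

```text
gtop (array([-168.2,  207.9]), np.float64(0.0))
gbase (array([-137.8,  131.8]), np.float64(0.0))
leverbase (array([-126.4,  103.8]), np.float64(0.0))
pad (array([-2.5, 94.9]), np.float64(0.0))
fingertip (array([-178.8,  209.1]), np.float64(0.0))
orig (array([-121.6,  222.3]), np.float64(0.0)) (array([-122.5,  135.8]), np.float64(0.0)) (array([-119.5,  235.4]), np.float64(0.0)) (array([-116.4,  126. ]), np.float64(0.0))
tcp px [[410.75687182 113.76655977]] [413.45833333 104.70833333] [-12.5 -15.   32.8]
```

Run:
```python
from s import *
k=lambda i:cv2.resize(i[:,:,::-1],(395,500),interpolation=cv2.INTER_CUBIC)
S_=bot.get_image("scene");T_=bot.get_image("top")
cv2.imwrite("pics/scene5.png",S_[:,:,::-1]);cv2.imwrite("pics/top5.png",T_[:,:,::-1])
cv2.imwrite("pics/t5.png",np.hstack([k(S_[65:165,360:439]),k(T_[125:225,376:455])]))
for n in("scene","top"):print(proj(n,bot.read_tcp_pos()))
```

```text
[[410.71834639 113.75732116]]
[[460.7470109  178.82591181]]
```

View pics/t5.png

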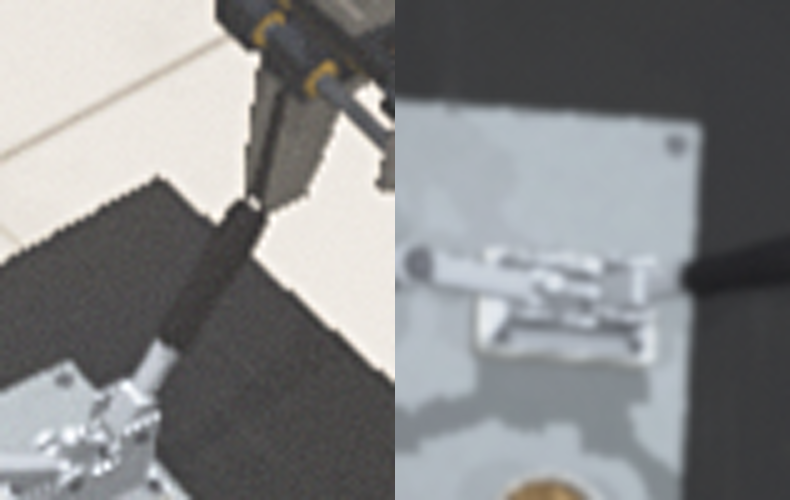

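Run:
```python
from s import *
print("width",bot.read_grip_width(),bot.read_grasp_force(),"tcp",inv(bot.read_tcp_pos()).round(1))
for n,a,b in[("gbase",(435,181),(392.5,133)),("pad",(381,178),(220+305/2.4,60+254/2.4))]:
    P,e=tri(np.array(a),np.array(b));print(n,inv(P).round(1),e.round(1))
# joint fit of pivot y, phi, camera-z bias free: predict handle px for candidates
for py in(-105,-115,-122):
  for phi in(20,30,40,50):
    a=np.radians(phi)
    g=[w(30,py-s*np.sin(a),96+s*np.cos(a)) for s in(50,132)]
    print(py,phi,proj("scene",g).round(0).tolist(),proj("top",g).round(0).tolist())
a=np.radians
for py in(-105,-115,-122):
  for phi in(0,5,10):
    g=[w(30,py-s*np.sin(a(phi)),96+s*np.cos(a(phi))) for s in(50,132)]
    print("start",py,phi,proj("scene",g).round(0).tolist(),proj("top",g).round(0).tolist())
print("start seen",sc(423,138),sc(441,52),top(622,226),top(677,188))
```

```text
width 0.2296906996386318 18.075245674699545 tcp [  30.9 -179.   178.6]
gbase [  29.9 -133.5  137.4] 0.3
pad [ 42.6 -19.8  65.4] 2.1
-105 20 [[389.0, 133.0], [404.0, 106.0]] [[430.0, 180.0], [452.0, 175.0]]
-105 30 [[392.0, 133.0], [411.0, 106.0]] [[433.0, 180.0], [461.0, 176.0]]
-105 40 [[394.0, 133.0], [416.0, 107.0]] [[436.0, 181.0], [468.0, 178.0]]
-105 50 [[395.0, 134.0], [420.0, 109.0]] [[438.0, 182.0], [474.0, 180.0]]
-115 20 [[393.0, 132.0], [408.0, 104.0]] [[435.0, 180.0], [457.0, 175.0]]
-115 30 [[395.0, 131.0], [414.0, 104.0]] [[438.0, 181.0], [466.0, 177.0]]
-115 40 [[397.0, 132.0], [420.0, 105.0]] [[441.0, 181.0], [473.0, 179.0]]
-115 50 [[399.0, 132.0], [423.0, 107.0]] [[443.0, 182.0], [479.0, 180.0]]
-122 20 [[395.0, 131.0], [410.0, 103.0]] [[438.0, 181.0], [460.0, 175.0]]
-122 30 [[397.0, 130.0], [417.0, 103.0]] [[441.0, 181.0], [469.0, 177.0]]
-122 40 [[399.0, 131.0], [422.0, 104.0]] [[444.0, 182.0], [477.0, 179.0]]
-122 50 [[401.0, 131.0], [426.0, 106.0]] [[446.0, 182.0], [482.0, 181.0]]
start -105 0 [[384.0, 135.0], [389.0, 111.0]] [[423.0, 179.0], [430.0, 172.0]]
start -105 5 [[385.0, 135.0], [393.0, 109.0]] [[425.0, 179.0], [436.0, 173.0]]
start -105 10 [[387.0, 134.0], [397.0, 108.0]] [[426.0, 179.0], [442.0, 173.0]]
start -115 0 [[387.0, 134.0], [392.0, 109.0]] [[427.0, 179.0], [435.0, 173.0]]
start -115 5 [[389.0, 133.0], [396.0, 107.0]] [[429.0, 180.0], [441.0, 173.0]]
start -115 10 [[390.0, 132.0], [400.0, 106.0]] [[431.0, 180.0], [447.0, 174.0]]
start -122 0 [[389.0, 133.0], [395.0, 108.0]] [[430.0, 180.0], [439.0, 173.0]]
start -122 5 [[391.0, 132.0], [399.0, 106.0]] [[432.0, 180.0], [445.0, 174.0]]
start -122 10 [[392.0, 131.0], [403.0, 105.0]] [[434.0, 180.0], [450.0, 174.0]]
start seen [389.05882353 135.23529412] [394.35294118 109.94117647] [425.97727273 180.97727273] [438.47727273 172.34090909]
```

My reading is that the shut fingertip is a thin blade in this orientation. It slipped past the side of the round grip, and the finger's back came to rest on the grip's end; the force is purely along the handle. I'll withdraw along the handle, turn the tool 90° so the 20 mm wide face does the pushing, and try again.

Run:
```python
from s import *
p=inv(bot.read_tcp_pos())
bot.line_to(w(p[0],p[1]-18,p[2]+32),100)
print(bot.read_force().round(1))
bot.line_to(w(30,p[1]-18,285),250)
bot.move_pose(w(31,-95,285),RS)
bot.line_to(w(31,-100,200),200)
f0=bot.read_force();print(f0.round(1),bot.read_t(),inv(bot.read_tcp_pos()).round(1))
for phi in (12,20,28,34,40,46,52,58,64):
    bot.line_to(hp(phi,112,9,-107),80);f=bot.read_force()-f0
    print(phi,inv(bot.read_tcp_pos()).round(1),(f@np.c_[ex,ey,ez]).round(1))
    if np.linalg.norm(f)>22:break
print(bot.read_t())
S_=bot.get_image("scene");T_=bot.get_image("top")
cv2.imwrite("pics/scene6.png",S_[:,:,::-1]);cv2.imwrite("pics/top6.png",T_[:,:,::-1])
```

```text
[-0.1 -0.4  0.1]
[ 0.5 -0.2  1.1] 30.7417 [ 31.5 -99.8 200.7]
12 [  30.7 -112.5  209. ] [-0.4  0.8 -1. ]
20 [  29.8 -127.9  204.2] [-0.7 -0.  -1.6]
28 [  29.8 -142.6  199.1] [ 0.3 -0.7 -2.1]
34 [  29.7 -153.1  194. ] [-1.2  0.2 -1.6]
40 [  29.7 -163.1  187.7] [-1.   0.3 -1.3]
46 [  30.8 -173.8  181.4] [ 0.1 -2.7  3.8]
52 [  31.1 -185.4  175.3] [-2.9 -8.4 13.7]
58 [  31.2 -197.4  167.6] [ -4.6 -15.3  19.7]
33.2667
```

Run:
```python
import cv2,numpy as np
S=cv2.imread("pics/scene6.png")[40:190,335:465];T=cv2.imread("pics/top6.png")[110:260,370:500]
k=lambda i:cv2.resize(i,(400,461),interpolation=cv2.INTER_CUBIC)
cv2.imwrite("pics/t6.png",np.hstack([k(S),k(T)]))
from s import *
print(proj("scene",bot.read_tcp_pos()),proj("top",bot.read_tcp_pos()))
```

```text
[[415.7702763  114.02169744]] [[467.94999586 180.19028071]]
```

View pics/t6.png

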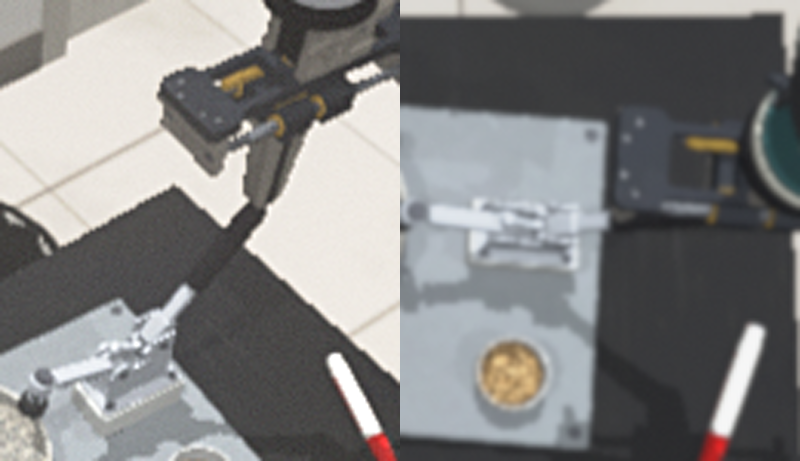

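The finger is again at the grip's end and the force is axial: I was pushing too far out along the handle and slipped over the end. The handle is now at about 50°. I'll re-approach from above at a smaller radius of about 75 mm, well inside the grip.

```bash
cat > p.py <<'E'
from s import *
def run(phis,sr,t=9,lim=25,v=80,f0=0):
    for phi in phis:
        bot.line_to(hp(phi,sr,t,-107),v);f=(bot.read_force()-f0)@np.c_[ex,ey,ez];a=np.radians(phi)
        fn=f[1]*np.cos(a)+f[2]*np.sin(a);fd=-f[1]*np.sin(a)+f[2]*np.cos(a)
        print(phi,inv(bot.read_tcp_pos()).round(1),"err",(inv(bot.read_tcp_pos())-inv(hp(phi,sr,t,-107)))[1:].round(1),"n %.1f d %.1f"%(fn,fd),f.round(1))
        if abs(fn)>lim or abs(fd)>20:break
    print(bot.read_t())
E
python3 - <<'E'
from p import *
p=inv(bot.read_tcp_pos())
bot.line_to(w(30,p[1]-22,p[2]+22),120)
bot.line_to(w(30,p[1]-22,230),200)
bot.line_to(w(30,-122,225),200)
bot.line_to(w(30,-122,180),150)
f0=bot.read_force();print(f0.round(1),bot.read_t())
run((36,44,50,55,60,64),75,f0=f0)
E
```

```text
[0.4 0.5 0.2] 35.2917
36 [  29.8 -134.6  162.2] err [-0.6 -0.4] n -0.8 d 1.4 [-0.7 -1.5  0.7]
44 [  29.9 -143.7  156.6] err [-0.8 -0.3] n -0.4 d -0.5 [-0.4  0.  -0.6]
50 [  29.7 -149.6  151.4] err [-0.6 -0.5] n 0.3 d 0.6 [-1.1 -0.3  0.7]
55 [  29.7 -154.1  146.8] err [-0.4 -0.5] n -0.6 d 0.1 [-0.5 -0.5 -0.4]
60 [  29.7 -158.4  141.7] err [-0.4 -0.5] n -0.4 d -0.2 [ 0.   0.  -0.4]
64 [  29.7 -161.3  137.5] err [-0.3 -0.4] n 0.2 d 0.2 [-0.6 -0.1  0.3]
36.9917
```

Run:
```python
from p import *
f0=np.array([.4,.5,.2])
cv2.imwrite("pics/scene7.png",bot.get_image("scene")[:,:,::-1]);cv2.imwrite("pics/top7.png",bot.get_image("top")[:,:,::-1])
for n,box in(("scene",(95,165,380,450)),("top",(160,205,425,490))):
    a=cv2.imread(f"pics/{n}6.png").astype(int);b=cv2.imread(f"pics/{n}7.png").astype(int)
    y0,y1,x0,x1=box;g=b[y0:y1,x0:x1].mean(2)
    print(n,box,"tcp",proj(n,bot.read_tcp_pos()).round(0))
    for r in range(0,g.shape[0],3):print(y0+r,''.join(" .:-=+*#%@"[9-min(9,int(v/22))] for v in g[r,::1]))
```

```text
scene (95, 165, 380, 450) tcp [[402. 129.]]
95 *#*+==+**+++****++*******#*+=-+******####**##*+:                      
98 ++****++++******#+.   ===---=++=*######+.                             
101 =++++*##***##*+:=.-=+++++++++***##*+++:                               
104 +=++++++++++==+++=.  =++++++++++##+++:                                
107 **+=++++++===******=.=++++++=++*#*=++**##=                            
110 ****+++=====+*******++++++=+++*#*++*#######-                          
113 *******+++++********+++++++++##*=++######=                            
116 ********************+++++=++*#*++*#####+.                             
119 **********************+++++*#*++####=.                                
122 ************************++*#######**-                                 
125 *********************##########*******#*=                             
128 *******************##*######*************#*=                          
131 *****************####*####*******************#*=                      
134 *************=   :=*###*******************#*****##=                   
137 ****
[... 1134 characters left out ...]

175 +****************************######*##%%%#*+=--==+****###########
178 *******+==============+++*###########*###%%%%#**+==---==+*#######
181 :.::.....::::-=++++++++++*############**++**###%%%%%#############
184    ......:::-=+#%%%%%%###################**##############**######
187 ...::::::-+*#####################################################
190 .  .:::::-+######################################################
193 .  ..:..:-+######################################################
196 .  ..:..:=*######################################################
199 -:......:=*######################################################
202 --......:=*######################################################
```

The enlarged brightness map shows the finger is now on the correct upper side of the grip. The handle is still at about 50°, and the visible fingertip is about 15–20 mm above where I assumed contact. I'll carry on lower and let the force guide it.

```bash
cat >> p.py <<'E'
def run2(steps,v=80,f0=np.array([.4,.5,.2]),lim=30):
    for phi,sr,dz in steps:
        P=hp(phi,sr,9,-107)+[0,0,dz];bot.line_to(P,v);f=(bot.read_force()-f0)@np.c_[ex,ey,ez];q=inv(bot.read_tcp_pos())
        print(phi,sr,dz,q.round(1),"err",(q-inv(P)).round(1),f.round(1))
        if np.linalg.norm(f)>lim:break
    print(bot.read_t())
E
python3 - <<'E'
from p import *
run2([(64,80,-3),(66,84,-8),(68,86,-12),(70,86,-15),(73,86,-18),(76,86,-18),(79,86,-18)])
b=bot.get_image("scene")
for r in range(98,152,3):print(r,''.join(" .:-=+*#%@"[9-min(9,int(v/22))] for v in b[r,380:450].mean(1)))
print(proj("scene",bot.read_tcp_pos()))
E
```

```text
64 80 -3 [  30.  -166.1  137. ] err [-0.  -0.6 -0.1] [-0.3 -0.4 -0.7]
66 84 -8 [  29.5 -171.3  130.6] err [-0.5 -0.7 -0.7] [ 0.  -0.3 -0.5]
68 86 -12 [  29.7 -174.2  125. ] err [-0.3 -0.2 -0.5] [-0.3 -0.6 -0.1]
70 86 -15 [  30.  -175.3  119.6] err [ 0.   0.1 -0.2] [ 0.4 -0.7  0. ]
73 86 -18 [  30.  -177.3  112.4] err [-0.   0.  -0.3] [ 0.1 -0.3  0.9]
76 86 -18 [  29.8 -179.2  108.2] err [-0.2 -0.2 -0.3] [-0.3  0.1  1.7]
79 86 -18 [  29.5 -180.7  103.6] err [-0.5 -0.2 -0.6] [ 0.2 -0.  -0. ]
38.8417
98 ***+++++*+*+++*+***-  :****+*+**#**#***#****++=+****####+.            
101 ++****++*++*+**+++**********#**#***************+*####*+:.             
104 =+=++**#*+=++*+==**++**+.:+**#*+===****#*###+.:*+:.                   
107 +==++=++*****+******#*-  .==-=-=+++=*#####+.                          
110 **++=++++++*##**#***+++=++++++++++**##*++:                            
113 *****+++=++++=====+++****++++++++++*#*++:                             
116 ********++=++++==+******++++++++++*#*++*******##-                     
119 ***********+++==+*******+++++++++*#*==+****####+.                     
122 ************************+++++=++*#*++**#####+.                        
125 *************************++++=+*#*++#####-                            
128 *************************##*++*#######***#*=                          
131 **************************######*#**********##*=                      
134 *****************+-.=*##*####********#***##*****##=                   
137 ***********#*+:      .+##*********#**#***#*##******#*=                
140 ****=++++*:       -=*#******************#****#*#**#***###=            
143 .:::          :=*************#***********#****************#*=         
146 :          :+******************#****#************************##*=     
149 .-        :=*****************************************************##+. 
[[405.9021759  134.70595654]]
```

The handle now follows the finger and is at about 70°. I'll keep going down until the end stop shows up in the force.

Run:
```python
from p import *
run2([(79,88,-22),(79,90,-26),(79,92,-30),(79,92,-33),(79,92,-36),(79,92,-39),(79,92,-42)],60,lim=22)
b=bot.get_image("scene")
for r in range(104,152,3):print(r,''.join(" .:-=+*#%@"[9-min(9,int(v/22))] for v in b[r,380:450].mean(1)))
for phi in(60,70,75,80):
    a=np.radians(phi);print(phi,proj("scene",[w(30,-106-s*np.sin(a),96+s*np.cos(a)) for s in(50,132)]).round(0).tolist())
```

```text
79 88 -22 [  29.6 -182.7  100.1] err [-0.4 -0.2 -0.5] [-0.4 -0.8  0.4]
79 90 -26 [  29.7 -184.7   96.5] err [-0.3 -0.3 -0.5] [-0.3 -0.8 -0.3]
79 92 -30 [  29.8 -186.7   93. ] err [-0.2 -0.2 -0.3] [-0.4 -1.1 -0.4]
79 92 -33 [  29.9 -186.3   90.2] err [-0.1  0.1 -0.2] [-0.1 -0.6 -0.2]
79 92 -36 [  29.8 -186.3   87.1] err [-0.2  0.1 -0.2] [-0.4  0.4 -0.9]
79 92 -39 [  30.6 -186.5   85. ] err [ 0.6 -0.   0.6] [ 0.  -1.2  2.6]
79 92 -42 [  30.9 -186.5   84.3] err [ 0.9 -0.1  2.9] [-5.1 -1.1 17.6]
40.6417
104 ****++***+**+**+***-   +**++*****#*****#*****+++*##*####-             
107 ++++*#*+*+*****++*********######*+*********##*++##**+:.               
110 ===++++*#*****+++*++++**- =+++=-:-=+*##*####- ..                      
113 *++===+++*##**+*****##*++-:-====+++*###**=.                           
116 ****++==++++*#***++++++++++++++++++*#*++=                             
119 *******++=++++====+******=++++++=++#*++:                              
122 **********+=++++==******++++++=+++#*++-.+*##*###-                     
125 ************++==+*******+++++++++#*+++*****####+.                     
128 ************************++++++++##++*#######+.                        
131 ***************************++++##**######***#**=                      
134 ********************##***###########*#*#**#*#***#*=                   
137 **************#*+=.  .+#######***#******#***#*#****#*=                
140 ****=+***#*+-        -=*#************#*******#*#*#**#*###=            
143 ::.-.           :=**##*****#*********#*****#**************#*=         
146 .           :*#*****************#*#**#*#*********************##*=     
149  =-       :=*********************#*#***********#***********#***#***=. 
60 [[397.0, 135.0], [423.0, 112.0]]
70 [[398.0, 136.0], [424.0, 117.0]]
75 [[398.0, 137.0], [424.0, 119.0]]
80 [[398.0, 138.0], [424.0, 122.0]]
```

Run:
```python
from p import *
run2([(79,92,-44)],60,lim=40)
p=inv(bot.read_tcp_pos())
for dz in(10,40,180):
    bot.line_to(w(30,p[1],p[2]+dz),150);print(dz,(bot.read_force()).round(1))
bot.line_to(w(-30,-240,270),200)
print(bot.read_t())
im=bot.get_image("scene");cv2.imwrite("pics/scene9.png",im[:,:,::-1]);t=bot.get_image("top");cv2.imwrite("pics/top9.png",t[:,:,::-1])
A=lambda b,r0,r1,c0,c1,st:[print(r,''.join(" .:-=+*#%@"[9-min(9,int(v/22))] for v in b[r,c0:c1].mean(1))) for r in range(r0,r1,st)]
A(im,104,152,380,450,3);print();A(im,130,185,330,400,2);print();A(t,165,205,350,470,3)
for y,z in((0,59),(-106,96)):print(proj("scene",w(30,y,z)),proj("top",w(30,y,z)))
```

```text
79 92 -44 [  31.1 -186.7   83.9] err [ 1.1 -0.3  4.5] [-8.2 -1.  25.6]
40.9417
10 [ 0.3 -0.  -0.3]
40 [-0.   0.  -0.4]
180 [-1.  -1.2 -0.6]
43.175
104    .++**********=                                                     
107 *****+*************=                                                  
110 ***********************-                                              
113 **************************=                                           
116 *****************************+=                                       
119 *********************************-                                    
122 ************************************-  .+*****#*-                     
125 ********************************************###=                      
128 ****************************************#*##+                         
131 ***********************************#####******+=                      
134 *****************************#**#*****************=                   
137 ****************+-    +#*#*#*************************-                
140 ****==*****+-        :=*#*******************#****
[... 3518 characters left out ...]
:--::-==-:::::::::::::::::------=-:.  .:::.:-+##################################
195 ...............   :=====-:..............:------:::::::::-::::.....:::::::--:...:::.:=*##################################
198 .............  .:-======-:::.............:----------===================-----:::....:=*##################################
201 ....::....  .:-========--:---------------------------------------------------:.....:=*##################################
204 .....    .:-===========--:----------=----------------------------------------:.....:=*##################################
[[345.20320478 174.40889735]] [[370.47534032 181.7229701 ]]
[[381.3967262  148.28930952]] [[418.72096599 182.73769522]]
```

Run:
```python
import cv2,numpy as np
a=cv2.imread("pics/t3.png",0).astype(np.float32)
b=cv2.resize(cv2.imread("pics/top9.png",0)[140:225,300:390],None,fx=6.5,fy=6.5,interpolation=cv2.INTER_CUBIC).astype(np.float32)[:a.shape[0],:a.shape[1]]
for nm,(y0,y1,x0,x1) in dict(sieve=(40,500,50,440),leftrim=(150,480,40,200),bottomrim=(400,490,150,400)).items():
    A,B_=a[y0:y1,x0:x1].copy(),b[y0:y1,x0:x1].copy()
    print(nm,cv2.phaseCorrelate(A,B_,cv2.createHanningWindow(A.shape[::-1],cv2.CV_32F)))
s0=cv2.imread("pics/top0.png",0).astype(np.float32);s9=cv2.imread("pics/top9.png",0).astype(np.float32)
for nm,(y0,y1,x0,x1) in dict(tin=(215,250,388,424),tumbler=(230,275,198,246)).items():
    print(nm,np.abs(s0-s9)[y0:y1,x0:x1].mean(),cv2.phaseCorrelate(s0[y0:y1,x0:x1].copy(),s9[y0:y1,x0:x1].copy()))
```

```text
sieve ((-0.24706312481075088, -0.14977414437478842), 0.13625524346033732)
leftrim ((33.168327809606275, 1.7104076598125744), 0.010695579449335734)
bottomrim ((-18.9947310936779, -26.339132683270122), -0.014919905768500434)
tin 8.270635 ((-0.14656766783278385, 0.1696685378981222), 0.6156720691992913)
tumbler 1.1212963 ((-0.04019866707973918, 0.45817407368575047), 0.9406187212025677)
```

Run:
```python
import cv2,numpy as np
a=cv2.medianBlur(cv2.imread("pics/t3.png",0),7)
b=cv2.medianBlur(cv2.resize(cv2.imread("pics/top9.png",0)[140:225,300:390],None,fx=6.5,fy=6.5,interpolation=cv2.INTER_CUBIC),7)
for nm,(y0,y1,x0,x1) in dict(all=(45,480,55,440),left=(120,480,50,200),postL=(30,120,90,160),shadow=(380,500,100,420)).items():
    r=cv2.matchTemplate(b[y0-25:y1+25,x0-25:x1+25],a[y0:y1,x0:x1],cv2.TM_CCOEFF_NORMED)
    _,m,_,l=cv2.minMaxLoc(r);print(nm,round(m,3),"shift px",l[0]-25,l[1]-25,"mm",(l[0]-25)/2.75,(l[1]-25)/2.75)
```

```text
all 0.919 shift px -4 -4 mm -1.4545454545454546 -1.4545454545454546
left 0.957 shift px -4 -4 mm -1.4545454545454546 -1.4545454545454546
postL 0.933 shift px -2 -3 mm -0.7272727272727273 -1.0909090909090908
shadow 0.986 shift px -4 -4 mm -1.4545454545454546 -1.4545454545454546
```

The sieve shifted about 1 mm towards the left post and +x from the last pushes and has stayed put. The clamp is at its end stop and the robot is clear, so I'm handing in.

```bash
python3 -c "
from bench import bot
print(bot.read_t(),bot.close_job())"
```

```text
the job is handed in; nothing more can be done
43.275 None
```

I slid the sieve against both posts, then pushed the clamp handle to its end stop, where it stayed after I let go, and handed the job in at 43.3 s; the tin and tumbler look unmoved, but I confirmed the lock only from the stop force (about 25 N) and the images, and never clearly felt the over-centre spring.

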